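Seat the board and bring the hot coil over it with tongs

TASK

At the soldering bench, slide the circuit board, pad end last, fully home into the slot of the green fixture. Then pick up the hot copper coil from the white tile with the spring tongs (never with the gripper's own fingers) and finish while holding it upright in the tongs, clear above the round copper pad on the seated board, about 5 cm up and centred over it. Leave the capacitor, solder spool, flux bottle and tub where they are.

Things in the scene. Friction and masses are not known exactly. Their poses are not given: they have to be found in the camera images.
- fixture: green block fixed to the bench, 65 deep x 85 wide x 22.5 mm tall, with knobs on top up to 35 mm. Origin: on the bench, middle of the slot's mouth; +x points into the slot. The slot is open at the bottom (bench is its floor), 53 mm wide, 12.5 mm high, 45 mm deep to its end stop; its side walls flare outwards over the first 8 mm
- slot_end (a point): bottom centre of the slot's end stop, 45 mm in from the mouth; axes as the fixture's
- board: loose circuit board on a metal carrier: flat slab 100 (x) x 50 (y) x 10 mm, 110 to 180 g, flat on the bench. Origin: middle of its underside. +x points to the bare end with copper strips, which goes into the slot; the round pad is in the other half. Home, 45 mm are in the slot, 55 mm outside. Grip it across its width near x = -30 mm to stay clear of the fixture
- nose (a point): middle of the lower edge of the board's +x end, the end that goes in; 50 mm from the board's origin
- pad (a point): centre of the round copper ring pad (26 mm across) on the board's upper face, 22 mm from the board's origin towards -x, 10 mm above its underside; stays outside the slot
- tongs: loose spring tongs flat on the bench, open, 100 g, 20 mm tall, arms side by side. Origin: underside, midway between the black grips, near the centre of mass. +x to the tips; hinge at x -85 mm, jaw faces +60 to +95, grips -30 to +30. Over the grips 57 mm wide when open; squeezed across the grips to 50 / 40 mm the jaws stand 43 / 24 mm apart (open 56). Springs push each grip out with 5 to 8 N
- tongs_tip (a point): point midway between the jaw faces, 77 mm ahead of the tongs' origin and 10 mm above their underside
- jaw_left (a joint): closing angle of the tongs' left arm (the right one mirrors it): 0 open, about 0.10 closed on the coil, 0.165 nearly shut; rad
- tile: fixed white heatproof tile, 70 (x) x 170 (y) x 8 mm thick, on which the coil and the capacitor stand about 90 mm apart, either way round. Origin: middle of its underside
- coil: small copper-wound coil with dark end discs, an upright cylinder 24 mm in diameter and 25 mm tall, 30 to 65 g, standing on the tile: the shorter, fatter of the two parts there. Origin: middle of its underside; z along its axis
- coil_mid (a point): centre of the coil, 12.5 mm above its underside
- capacitor: bystander: black upright can 20 mm in diameter and 36 mm tall, standing on the tile; the taller, thinner of the two parts. Origin: middle of its underside
- spool: bystander: reel of solder standing on its flange, 60 mm in diameter, 50 mm tall. Origin: middle of its underside
- flux: bystander: small bottle, 36 mm in diameter, 85 mm tall. Origin: middle of its underside
- tub: bystander: round open orange tub, 170 mm in diameter, 70 mm tall. Origin: middle of its underside

How it is judged:
By the outcome, as a careful person would: the job done as asked, in the order asked, and still so for the second after the job is handed in, while the arm keeps its last pose, push and grip.
It also fails if it takes over 54 s, if anything falls off the work surface, if the arm or the gripper's body presses on something with over 40 N, if the wrist force passes 120 N, or if a joint passes its speed limit or range.

ROBOT

A 7-joint arm with a two-finger parallel gripper is mounted at the origin on the work surface. World frame = base frame: x ahead of the robot, y to its left, z up, the work surface at z = 0. Lengths are in m, angles in rad, forces in N, time in s.
With the tool pointing down it reaches from about 0.4 to 0.875 m from the base axis. Payload 19.3 kg.
Tool frame: the origin (TCP) lies between the finger pads; the fingertips stand 11 mm ahead of it and the grasp point (between the pads) lies 8 mm behind it (ctrl.tcp_to_tips is the distance from the TCP to the fingertips, in m); z points along the fingers, y is the line along which they close (so a half turn about z gives the same grasp; the last joint's range is limited). The gripper opens to 85 mm and grips with 20 to 120 N. Pads are 22 mm wide; open, the fingers measure 114 mm over their backs; the gripper's body (76 mm by 85 mm) begins 54 mm behind the grasp point. The pads swing forward as they close: fully open they stand 13 mm farther back than shut.
Start: joints at [-1.381, 0.521, -0.036, 1.599, 0.021, 1.021, -0.113], TCP at [0.161, 0.604, 0.22] pointing down, gripper open.
Joint ranges: [-2.91, 2.91], [-0.3, 2.13], [-1.5, 1.42], [0.17, 2.43], [-1.26, 4.41], [0.16, 1.93], [-2.52, 2.52]. Speed limits (rad/s): [1.89, 1.89, 2.39, 2.39, 3.01, 3.01, 3.01].

INTERFACE

Orientations are given as a unit quaternion [w, x, y, z].
In Python, from plant import ctrl gives the robot as it stands.
- The arm moves only by the tool drive_tool, never from a script. Its argument "commands" is a list of rows, each a list of 3 entries, a list of its own where there are three numbers: the shift along the world's x, y, z in units of 40 mm (1.0 is 40 mm), then the turn, a rotation vector about the world's x, y, z in units of 5 degrees (1.0 is 5 degrees), then the finger opening in mm, from 0 to 85.4. In form: [[[x, y, z], [rx, ry, rz], grip], ...]. A call has 1 to 20 rows; each row shifts and turns the commanded pose from where the row before left it; what a row does not reach is not made up. A row lasts 1/12 s, in which the tool goes at most 41.7 mm and 7.16 degrees, less where a joint would pass 70% of its speed; a pose out of reach is approached as far as the arm can. A call is refused whole if a number of a shift passes 1 or a number of a turn 1, either way. A call with a gripper value outside its range is refused whole. The fingers move at their own pace and stop on an object; "force" is the grip in N (left out, the last holds). Time passes only in rows, so rows that do not move let the fingers close. It gives the time, the measured TCP pose, the force, the opening and the grip force at its end, in the units of the state.
- ctrl.get_state(): the state, without advancing time (a new reading comes with each control period).
- ctrl.snapshot(name): name is "scene" or "top"; returns a dict with "image" (400x640x3 uint8, red, green, blue), "fx", "fy", "cx", "cy" (pixels), "world_to_cam" (4x4, takes a point from world to camera coordinates). Camera axes: x right, y down, z forward; pixel columns grow to the right and rows downward; lengths in m; the calibration is good to about 2 mm. A picture is of the moment at which its call begins. There is no depth.
- ctrl.sign_off(): hands the job in; it is judged then, once.
The state is a dict: "time_s": time; "qpos": joint angles; "qd": joint speeds; "joint_efforts": joint torques, N m; "eef_pos": TCP position; "tool_rot": TCP orientation; "force": force on the tool from outside, world axes, zero at the start; "wrist_torque": the same for the moment, N m; "width": finger opening in m; "finger_force": force on a finger pad.
Only numpy, scipy, OpenCV 4.12 (cv2) and the standard library are available. Lean on these libraries where they do the work, as an engineer would, in place of code of your own. Each camera call takes 0.05 s, during which the arm holds its last target. There are 200 camera calls.

## Working session

There is one attempt and no reset: what is moved stays moved. The work goes in short steps, Python scripts to look and compute and a tool call to move; the robot and the scene stay as the last step left them, time stands still between calls to the robot, and variables do not carry over. Pictures are saved under pics/ and viewed, at most 13 in all, crops included, and the job is handed in when it is done.

Besides the shell and the picture viewer there is one more tool, called after ">>>" as name(argument=value, ...), one argument or row to a line, values as JSON. drive_tool: Moves the arm, as the interface text tells. Its arguments: {"type":"object","properties":{"commands":{"type":"array","items":{"type":"array"}},"force":{"type":"number"}},"required":["commands"]}

```bash
mkdir -p pics; ls
python3 - <<'E'
from plant import ctrl
import cv2, numpy as np
for n in("scene","top"):
    s=ctrl.snapshot(n); cv2.imwrite(f"pics/{n}0.png",s["image"][:,:,::-1]); 
    np.savez(f"pics/{n}0.npz",**{k:np.array(v) for k,v in s.items()})
    print(n,s["fx"],s["fy"],s["cx"],s["cy"],np.round(s["world_to_cam"],3).tolist())
st=ctrl.get_state(); print({k:np.round(v,3) for k,v in st.items()}, ctrl.tcp_to_tips)
E
```

```text
pics
scene 405.92973236659066 405.92973236659066 318.52740886744783 200.80744245222098 [[-0.324, 0.946, 0.007, 0.225], [0.659, 0.231, -0.715, -0.287], [-0.679, -0.227, -0.699, 1.512], [0.0, 0.0, 0.0, 1.0]]
top 439.16369312044435 439.16369312044435 317.10941423758334 203.49742824831273 [[0.002, -1.0, 0.006, -0.042], [-0.992, -0.003, -0.124, 0.558], [0.124, -0.005, -0.992, 1.144], [0.0, 0.0, 0.0, 1.0]]
{'time_s': np.float64(0.1), 'qpos': array([-1.381,  0.522, -0.036,  1.6  ,  0.021,  1.021, -0.113]), 'qd': array([ 0.001, -0.002, -0.   ,  0.001,  0.   ,  0.001,  0.   ]), 'joint_efforts': array([ 3.0000e-03, -9.2847e+01,  1.9840e+00, -3.7053e+01,  1.8000e-02,
        5.0000e-03,  0.0000e+00]), 'eef_pos': array([0.161, 0.604, 0.219]), 'tool_rot': array([-0.   ,  0.13 ,  0.992, -0.   ]), 'force': array([-0.118, -0.315,  0.065]), 'wrist_torque': array([0.048, 0.02 , 0.016]), 'finger_force': np.float64(0.0), 'width': np.float64(0.085)} 0.011
```

View pics/top0.png

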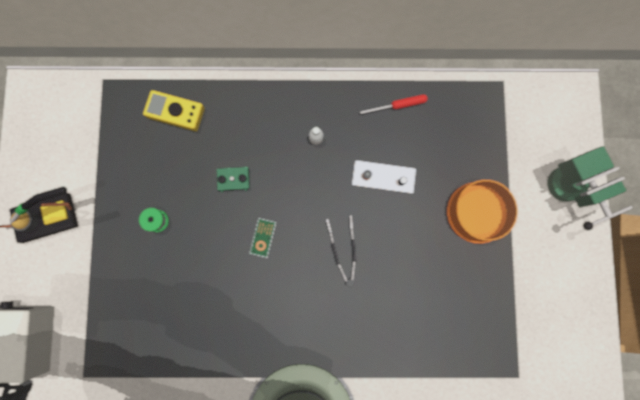

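View pics/scene0.png

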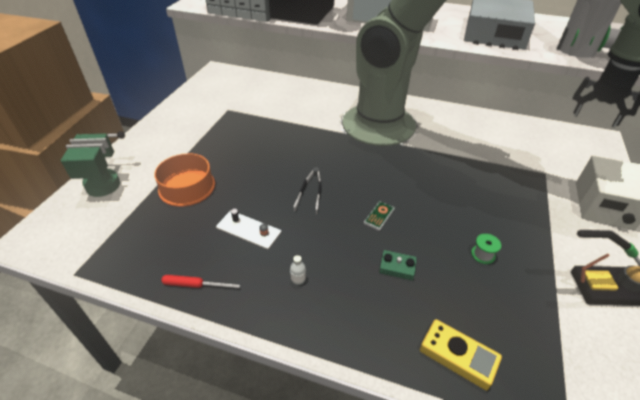

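The top view shows the board at about (263,238) with its pad end down, and the fixture at (233,178). The tongs run from hinge (346,282) to tips (328-351,217), with the tile at (384,177). On the tile, one part is at (367,174) and the other at (403,181). I'll enlarge this area.

```bash
cat > h.py <<'E'
import numpy as np, cv2
def load(n): return dict(np.load(f"pics/{n}.npz"))
def grab(cam,n):
    from plant import ctrl
    s=ctrl.snapshot(cam); cv2.imwrite(f"pics/{n}.png",s["image"][:,:,::-1])
    np.savez(f"pics/{n}.npz",**{k:np.array(v) for k,v in s.items()}); return load(n)
def p2w(s,u,v,z):
    T=s["world_to_cam"];R=T[:3,:3];c=-R.T@T[:3,3]
    d=R.T@np.array([(u-s["cx"])/s["fx"],(v-s["cy"])/s["fy"],1]); return (c+d*(z-c[2])/d[2])
def w2p(s,p):
    q=s["world_to_cam"]@np.append(p,1); return np.array([s["fx"]*q[0]/q[2]+s["cx"],s["fy"]*q[1]/q[2]+s["cy"]])
def crop(s,n,u0,v0,w,h,k):
    im=cv2.resize(s["image"][v0:v0+h,u0:u0+w,::-1],None,fx=k,fy=k,interpolation=cv2.INTER_CUBIC)
    cv2.imwrite(f"pics/{n}.png",im)
def rect(s,mask,z):
    "min-area rectangle of biggest blob, in world at height z: centre, sides, angles"
    n,l,st,c=cv2.connectedComponentsWithStats(mask.astype(np.uint8)); i=1+np.argmax(st[1:,4])
    v,u=np.where(l==i); P=np.array([p2w(s,a,b,z)[:2] for a,b in zip(u,v)])
    r=cv2.minAreaRect((P*1000).astype(np.float32)); return r,P.mean(0)*1000
E
python3 - <<'E'
from h import *
s=load("top0"); crop(s,"c0",210,110,220,185,3.2)
a=np.vstack
im=s["image"].astype(int)
print(im[238,263],im[228,263],im[178,225],im[170,385],im[240,300])
E
```

```text
[ 64 110  79] [117 120  87] [63 87 73] [218 220 224] [103 104 103]
```

View pics/c0.png

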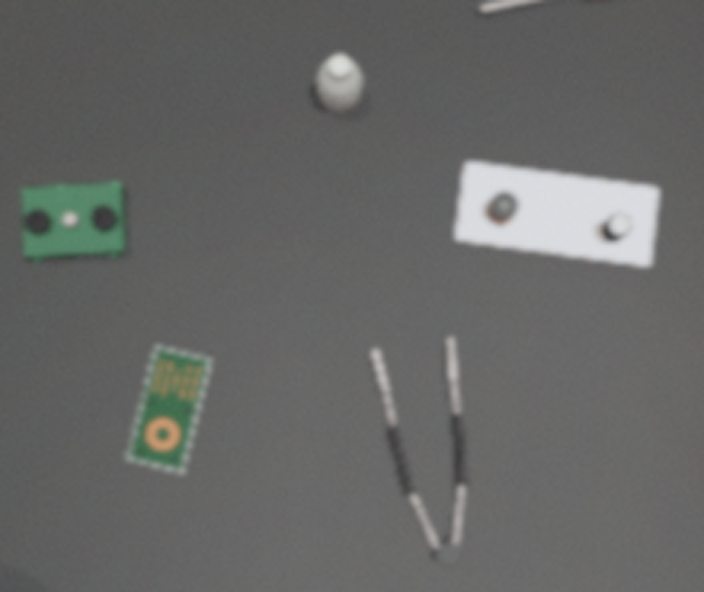

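The crop shows the fixture's top corners at about (21,188), (122,182), (124,252) and (26,258). The board's corners are (157,345), (212,357), (184,472) and (127,460), with the pad at (162,434). The coil is the left part on the tile (502,208) and the capacitor the right one (615,227). The tongs' tips are at (376,350) and (451,338), with the hinge at (445,552).

```bash
cat > m1.py <<'E'
from h import *
s=load("top0"); im=s["image"].astype(int)
f=lambda x,y,z: p2w(s,210+(x+.5)/3.2-.5,110+(y+.5)/3.2-.5,z)[:2]*1000
# colour masks
g=(im[:,:,1]-im[:,:,0]>12)
sub=np.zeros_like(g)
def win(m,u0,u1,v0,v1):
    o=np.zeros_like(m);o[v0:v1,u0:u1]=m[v0:v1,u0:u1];return o
bg=cv2.medianBlur(s["image"],61).astype(int)
print("fixture seg",rect(s,win(g,212,255,160,195),.0225))
print("fixture corners",[f(*c,.0225).round(1).tolist() for c in[(21,188),(122,182),(124,252),(26,258)]])
d=np.abs(im-bg).max(2)>22
print("board seg",rect(s,win(d,245,282,212,262),.010))
print("board corners",[f(*c,.010).round(1).tolist() for c in[(157,345),(212,357),(184,472),(127,460)]])
print("pad",f(162,434,.01))
w=im.min(2)>150
print("tile",rect(s,win(w,345,420,155,200),.008))
print("coil top",f(503,206,.033),"cap",f(619,222,.044))
P={k:f(*c,.02 if k!='h' else .015) for k,c in dict(lt=(376,350),rt=(451,338),lg0=(393,428),lg1=(407,492),rg0=(457,418),rg1=(460,484),h=(445,552)).items()}
for k,v in P.items(): print(k,v.round(1))
gl=(P['lg0']+P['lg1'])/2; gr=(P['rg0']+P['rg1'])/2
print("grips",gl,gr,np.linalg.norm(gl-gr),(gl+gr)/2)
t=(P['lt']+P['rt'])/2; m=(gl+gr)/2
print("tong dir",np.degrees(np.arctan2(*(t-P['h'])[::-1])),np.linalg.norm(t-P['h']),np.linalg.norm(m-P['h']))
# scene check
b=load("scene0")
for n,p in dict(board=f(170,408,.01),coil=f(503,206,.033),tip=t).items(): print(n,w2p(b,np.append(p/1000,.01)))
E
python3 m1.py
```

```text
fixture seg (((628.1602172851562, 189.9542999267578), (66.84585571289062, 89.85360717773438), 2.6807820796966553), array([628.59665788, 189.19993111]))
fixture corners [[656.0, 235.3], [661.5, 149.1], [600.9, 146.1], [595.5, 229.2]]
board seg (((468.8695983886719, 107.28962707519531), (52.40828323364258, 103.44418334960938), 76.2344741821289), array([464.51452757, 108.00936079]))
board corners [[522.7, 118.2], [512.5, 71.2], [415.3, 93.5], [425.2, 141.7]]
pad [447.13345004 112.61878081]
tile (((638.1776733398438, -225.10067749023438), (172.1421661376953, 73.23651123046875), 82.24974822998047), array([ 638.07413905, -226.75098415]))
coil top [ 639.53847177 -175.63060955] cap [ 624.05671923 -271.51915909]
lt [518.  -68.2]
rt [ 528.3 -131.8]
lg0 [452.3 -82.4]
lg1 [399. -94.]
rg0 [ 460.8 -136.3]
rg1 [ 405.7 -138.4]
h [ 349.4 -125.8]
grips [425.63556625 -88.21748669] [ 433.23568926 -137.32096596] 49.68816304210073 [ 429.43562775 -112.76922632]
tong dir 8.450482439338868 175.66338479602862 81.10408346630597
board [379.10630338 214.54719335]
coil [264.27812461 232.4414382 ]
tip [304.97105952 210.25624171]
```

>>> drive_tool(
  commands=[
    [[0.25, -0.44, -0.2], [0, 0, 0.3], 85],
    [[0.5, -0.875, -0.2], [0, 0, 0], 85],
    [[0.5, -0.875, -0.2], [0, 0, 0], 85],
    [[0.5, -0.875, -0.2], [0, 0, 0], 85],
    [[0.5, -0.875, -0.2], [0, 0, 0], 85],
    [[0.5, -0.875, -0.2], [0, 0, 0], 85],
    [[0.5, -0.875, -0.2], [0, 0, 0], 85],
    [[0.5, -0.875, -0.2], [0, 0, 0], 85],
    [[0.5, -0.875, -0.2], [0, 0, 0], 85],
    [[0.5, -0.875, -0.2], [0, 0, 0], 85],
    [[0.5, -0.875, -0.2], [0, 0, 0], 85],
    [[0.5, -0.875, -0.2], [0, 0, 0], 85],
    [[0.5, -0.875, -0.2], [0, 0, 0], 85],
    [[0.5, -0.875, -0.2], [0, 0, 0], 85],
    [[0.25, -0.43, -0.2], [0, 0, 0], 85],
    [[0, 0, 0], [0, 0, 0], 85],
  ],
)

```text
time_s: 1.43
eef_pos: [0.4417, 0.1096, 0.0986]
tool_rot: [-0.0, 0.12, 0.993, -0.001]
force: [-0.4, -0.8, -0.7]
width: 0.0851
finger_force: 0.0
```

Run:
```python
from h import *
b=load("scene0"); im=b["image"]
A=cv2.resize(im[225:305,350:450,::-1],(500,400),interpolation=cv2.INTER_CUBIC)
cv2.imwrite("pics/c1.png",A)
```

```text
(no output)
```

View pics/c1.png

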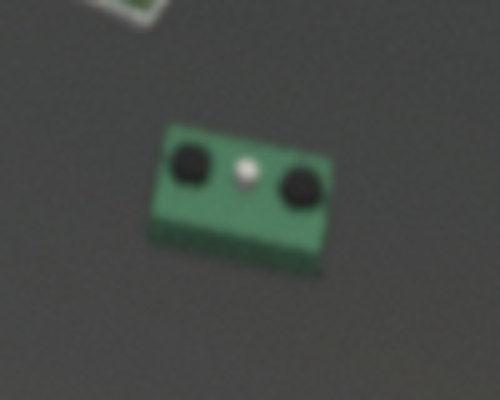

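The fixture's far face (at 240,245 in the crop) is solid, so the mouth faces the robot. I'll descend and grip the board.

>>> drive_tool(
  commands=[
    [[0, 0, -0.5], [0, 0, 0], 85],
    [[0, 0, -0.7], [0, 0, 0], 85],
    [[0, 0, -0.5], [0, 0, 0], 85],
    [[0, 0, -0.2], [0, 0, 0], 85],
    [[0, 0, 0], [0, 0, 0], 85],
  ],
)

```text
time_s: 1.85
eef_pos: [0.4395, 0.1142, 0.0226]
tool_rot: [-0.001, 0.116, 0.993, -0.001]
force: [-0.1, -0.5, -0.0]
width: 0.0849
finger_force: 0.0
```

>>> drive_tool(
  commands=[
    [[0, 0, -0.2], [0, 0, 0], 75],
    [[0, 0, 0], [0, 0, 0], 60],
    [[0, 0, 0], [0, 0, 0], 45],
    [[0, 0, 0], [0, 0, 0], 45],
    [[0, 0, 0], [0, 0, 0], 45],
    [[0, 0, 0], [0, 0, 0], 45],
  ],
  force=40,
)

```text
time_s: 2.35
eef_pos: [0.4408, 0.1143, 0.0163]
tool_rot: [0.0, 0.117, 0.993, 0.0]
force: [-0.5, 2.0, -0.6]
width: 0.0453
finger_force: 0.0
```

The fingers closed over the board, because they sit farther back while open. I'll open, go lower and regrip.

>>> drive_tool(
  commands=[
    [[0, 0, 0.1], [0, 0, 0], 70],
    [[0, 0, 0], [0, 0, 0], 70],
    [[0, 0, 0], [0, 0, 0], 70],
    [[0, 0, -0.3], [0, 0, 0], 65],
    [[0, 0, 0], [0, 0, 0], 45],
    [[0, 0, 0], [0, 0, 0], 45],
    [[0, 0, 0], [0, 0, 0], 45],
    [[0, 0, 0], [0, 0, 0], 45],
  ],
  force=40,
)

```text
time_s: 3.02
eef_pos: [0.4407, 0.1142, 0.0082]
tool_rot: [0.0, 0.117, 0.993, 0.0]
force: [0.2, 0.7, -0.2]
width: 0.0449
finger_force: 0.0
```

Run:
```python
from h import *
from plant import ctrl
t=grab("top","top1"); s=grab("scene","scene1")
A=cv2.resize(t["image"][165:275,205:305,::-1],(400,440),interpolation=cv2.INTER_CUBIC)
B=cv2.resize(s["image"][160:270,330:430,::-1],(400,440),interpolation=cv2.INTER_CUBIC)
cv2.imwrite("pics/c2.png",np.hstack([A,B]))
print(ctrl.get_state()["width"],w2p(t,[.4407,.1142,0]),w2p(s,[.4407,.1142,0]))
```

```text
0.045553816270877165 [260.10913865 247.75531448] [383.55681148 210.93597867]
```

View pics/c2.png

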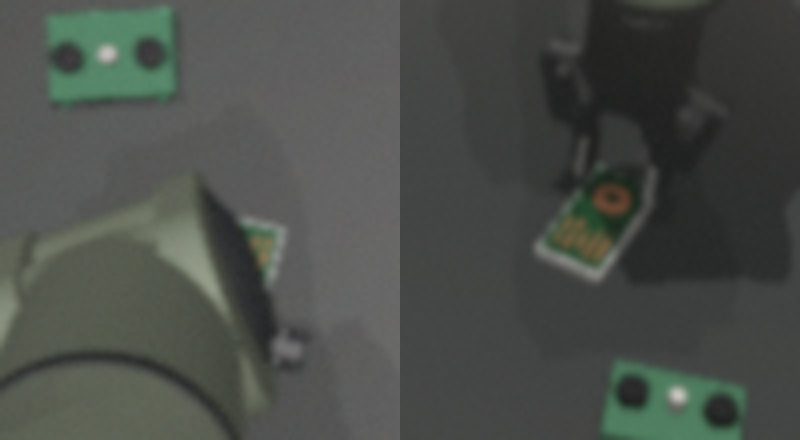

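The scene view shows the fingers on either side of the board's pad end (tips near (570,185) and (655,175)), but the width equals the command. I'll close further to see whether they hold it.

>>> drive_tool(
  commands=[
    [[0, 0, 0], [0, 0, 0], 35],
    [[0, 0, 0], [0, 0, 0], 35],
    [[0, 0, 0], [0, 0, 0], 35],
  ],
  force=40,
)

```text
time_s: 3.37
eef_pos: [0.4406, 0.1142, 0.008]
tool_rot: [0.0, 0.117, 0.993, 0.0]
force: [0.4, -0.2, 0.4]
width: 0.0346
finger_force: 0.0
```

>>> drive_tool(
  commands=[
    [[0, 0, 0], [0, 0, 0], 68],
    [[0, 0, 0], [0, 0, 0], 68],
    [[0, 0, 0], [0, 0, 0], 68],
    [[0, 0, 0], [0, 0, 0], 68],
    [[0, 0, -0.1], [0, 0, 0], 68],
    [[0, 0, 0], [0, 0, 0], 68],
  ],
)

```text
time_s: 3.87
eef_pos: [0.4404, 0.1142, 0.0034]
tool_rot: [-0.0, 0.117, 0.993, -0.0]
force: [-0.4, 0.8, -0.5]
width: 0.0682
finger_force: 0.0
```

Run:
```python
from h import *
s=grab("scene","scene2")
u=np.array([np.cos(np.radians(76.5)),np.sin(np.radians(76.5)),0])
c=np.array([.4407,.1142,0]); im=cv2.resize(s["image"][160:240,340:430,::-1],(720,640)[:2],interpolation=cv2.INTER_CUBIC)[:600]
for z in(0,.01,.02):
  for w in(-.034,.034):
    p=w2p(s,c+u*w+[0,0,z]); q=((p-[340,160]+.5)*8).astype(int); cv2.circle(im,tuple(map(int,q)),3,((255,0,0),(0,255,0),(0,0,255))[int(z*100)],-1)
cv2.imwrite("pics/c3.png",im)
```

```text
(no output)
```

View pics/c3.png

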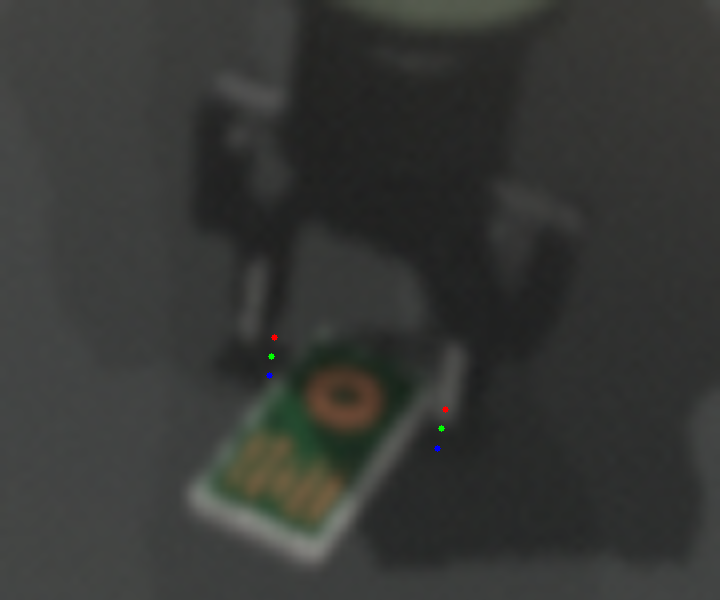

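The dots mark the finger line at z=0, 10 and 20 mm. The tips end near the 10 mm dots (about (245,365) and (455,425)), so they still have to go several mm lower.

>>> drive_tool(
  commands=[
    [[0, 0, -0.1], [0, 0, 0], 68],
    [[0, 0, 0], [0, 0, 0], 56],
    [[0, 0, 0], [0, 0, 0], 45],
    [[0, 0, 0], [0, 0, 0], 45],
    [[0, 0, 0], [0, 0, 0], 45],
  ],
  force=40,
)

```text
time_s: 4.33
eef_pos: [0.4406, 0.1142, -0.0001]
tool_rot: [0.0, 0.117, 0.993, 0.0]
force: [0.3, -0.2, -0.5]
width: 0.0449
finger_force: 0.0
```

>>> drive_tool(
  commands=[
    [[0, 0, -0.05], [0, 0, 0], 45],
    [[0, 0, -0.05], [0, 0, 0], 45],
    [[0, 0, 0], [0, 0, 0], 45],
  ],
)

```text
time_s: 4.58
eef_pos: [0.4408, 0.1143, -0.0038]
tool_rot: [0.0, 0.117, 0.993, 0.0]
force: [-3.3, -0.7, 19.8]
width: 0.0448
finger_force: 10.1
```

Contact with the board top (z = 10 mm) comes at TCP z ≈ -3.5 mm with the fingers at 45 mm. The tips therefore stand about 13.5 mm above the TCP reading. I'll regrip at the right depth.

>>> drive_tool(
  commands=[
    [[0, 0, 0.15], [0, 0, 0], 62],
    [[0, 0, 0], [0, 0, 0], 62],
    [[0, 0, 0], [0, 0, 0], 62],
    [[0, 0, -0.3], [0, 0, 0], 60],
    [[0, 0, 0], [0, 0, 0], 60],
    [[0, 0, 0], [0, 0, 0], 45],
    [[0, 0, 0], [0, 0, 0], 45],
    [[0, 0, 0], [0, 0, 0], 45],
  ],
  force=40,
)

```text
time_s: 5.25
eef_pos: [0.4405, 0.1142, -0.0099]
tool_rot: [-0.0, 0.117, 0.993, -0.0]
force: [0.2, -0.4, -1.1]
width: 0.0485
finger_force: 41.4
```

>>> drive_tool(
  commands=[
    [[0, 0, 0.03], [0, 0, 0], 45],
    [[0.2, 0.2, 0], [0, 0, 0.5], 45],
    [[0.4, 0.4, 0], [0, 0, 0.8], 45],
    [[0.4, 0.4, 0], [0, 0, 0.8], 45],
    [[0.4, 0.42, 0], [0, 0, 0.8], 45],
    [[0.25, 0.3, 0], [0, 0, 0.42], 45],
    [[0, 0, 0], [0, 0, 0], 45],
    [[0, 0, 0], [0, 0, 0], 45],
  ],
)

```text
time_s: 5.92
eef_pos: [0.507, 0.1837, -0.0089]
tool_rot: [0.0, -0.029, 1.0, 0.0]
force: [-0.1, -0.5, -1.9]
width: 0.0485
finger_force: 41.6
```

Run:
```python
from h import *
t=grab("top","top2"); s=grab("scene","scene3")
A=cv2.resize(t["image"][150:230,205:265,::-1],(390,520),interpolation=cv2.INTER_CUBIC)
B=cv2.resize(s["image"][195:295,365:440,::-1],(390,520),interpolation=cv2.INTER_CUBIC)
cv2.imwrite("pics/c4.png",np.hstack([A,B]))
```

```text
(no output)
```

View pics/c4.png

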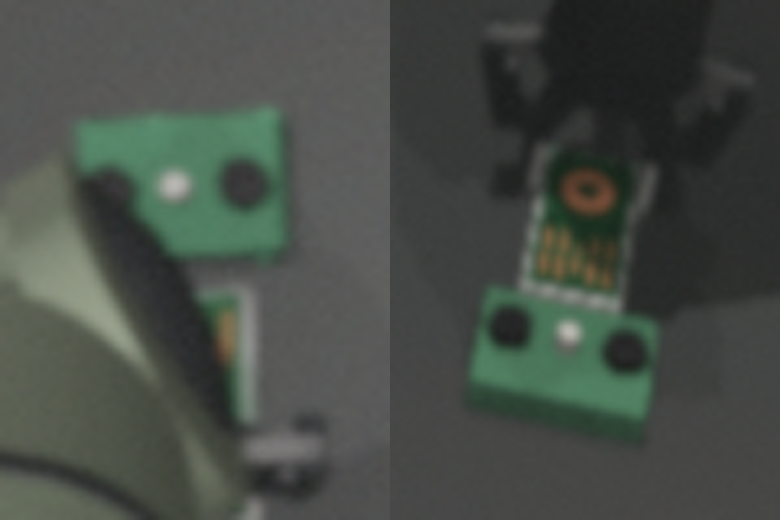

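Left (top): the fixture's right edge runs (280,110)→(287,245), and the board's right edge runs about (255,295)→(250,400). Right (scene): the nose is just at the mouth. I'll measure the edge offsets numerically.

```bash
cat > e.py <<'E'
from h import *
t=load("top2"); im=t["image"].astype(float)
def edge(rows,u0,u1,ch,z):
    P=[]
    for v in rows:
        r=cv2.GaussianBlur(ch[v:v+1],(3,1),0)[0,u0:u1]; g=r[:-1]-r[1:]; i=int(np.argmax(g)); 
        if 0<i<len(g)-1:
            a,b,c=g[i-1:i+2]; i=i+.5*(a-c)/(a-2*b+c)
        P.append(p2w(t,u0+i+.5,v,z)[:2]*1000)
    P=np.array(P); k=np.polyfit(P[:,0],P[:,1],1); res=P[:,1]-np.polyval(k,P[:,0])
    print(len(P),"yaw",np.degrees(np.arctan(k[0])).round(2),"mean",P.mean(0).round(1),"res",res.round(1)); return k
lum=im.sum(2); gr=im[:,:,1]-im[:,:,0]
f=edge(range(170,187),240,256,gr,.0225)
f2=edge(range(170,187),240,256,lum,.0225)
b=edge(range(196,213),238,250,lum,.011)
# fixture left edge from the unobstructed first image
t=load("top0"); im=t["image"].astype(float); gr=im[:,:,1]-im[:,:,0]
fr=edge(range(170,187),240,256,gr,.0225)
fl=edge(range(170,187),208,226,-gr,.0225)
print("axis y at x=595:",(np.polyval(fr,595)+np.polyval(fl,595))/2,"width",np.polyval(fl,630)-np.polyval(fr,630))
a=np.polyval(fr,595)
print("board edge at 595",np.polyval(b,595),"fix right at 595",np.polyval(f,595),"tool line y at 595",183.7+88*np.tan(np.radians(3.3)))
# top/bottom of fixture (front edge)
for u in (220,228,236,244):
    c=gr[150:205,u]; g=np.diff(c); print(u,p2w(t,u,150+np.argmax(g)+.5,.0225)[:2]*1000,p2w(t,u,150+np.argmin(g)+.5,.0225)[:2]*1000)
E
python3 e.py
```

```text
17 yaw 3.77 mean [629.6 146.5] res [ 0.   0.1  0.6  0.7  0.4 -0.1 -0.4 -0.7 -0.9 -0.9 -0.4  0.2  0.2  0.2
  0.4  0.5  0.1]
17 yaw -1.83 mean [629.6 155. ] res [-3.2 -3.7 -3.9 -4.1 -4.7 -5.5 -6.1 13.4 13.3 13.1 13.  12.8 -6.7 -6.7
 -6.4 -7.2 -7.4]
17 yaw 1.46 mean [559.5 158.7] res [ 0.1  0.1  0.   0.1 -0.2 -0.  -0.1 -0.2  0.2 -0.2  0.  -0.2  0.3  0.3
  0.2 -0.1 -0.2]
17 yaw 3.74 mean [629.6 146.6] res [ 0.2  0.4  0.4  0.5  0.3  0.  -0.4 -0.7 -1.1 -0.7 -0.4  0.1  0.1  0.1
  0.4  0.5  0.5]
17 yaw 8.61 mean [629.4 227.4] res [  4.3   4.8   4.7   4.8   5.2   5.6   6.4 -15.8 -15.5 -15.1 -14.8 -14.4
   7.9   7.9   7.9   8.1   8.3]
axis y at x=595: 183.26859286178723 width 80.82201397850062
board edge at 595 159.5810186114587 fix right at 595 144.2414373768778 tool line y at 595 188.77404807465894
220 [655.75775912 224.94703546] [636.30492869 224.37938407]
228 [658.60990117 203.15924578] [597.69170461 201.5184515 ]
236 [658.67671893 181.28562082] [597.75179759 179.78154159]
244 [661.53141227 159.46999755] [639.27312296 158.9705211 ]
```

The fixture axis lies at y≈189.5 mm at the mouth with yaw≈3.3°. The board sits about 1.8° short in the grip, so its nose is roughly 3 mm to the right. I'll correct that and start inserting.

>>> drive_tool(
  commands=[
    [[0, 0.02, 0], [0, 0, 0.36], 45],
    [[0.1, 0.006, 0], [0, 0, 0], 45],
    [[0.1, 0.006, 0], [0, 0, 0], 45],
    [[0.1, 0.006, 0], [0, 0, 0], 45],
    [[0.1, 0.006, 0], [0, 0, 0], 45],
    [[0.1, 0.006, 0], [0, 0, 0], 45],
    [[0, 0, 0], [0, 0, 0], 45],
  ],
)

```text
time_s: 6.6
eef_pos: [0.5275, 0.1848, -0.0089]
tool_rot: [0.0, -0.043, 0.999, -0.0]
force: [0.2, -0.4, -0.9]
width: 0.0485
finger_force: 41.6
```

>>> drive_tool(
  commands=[
    [[0.1, 0.006, 0], [0, 0, 0], 45],
    [[0.1, 0.006, 0], [0, 0, 0], 45],
    [[0.1, 0.006, 0], [0, 0, 0], 45],
    [[0.1, 0.006, 0], [0, 0, 0], 45],
    [[0, 0, 0], [0, 0, 0], 45],
  ],
)

```text
time_s: 7.02
eef_pos: [0.5435, 0.1859, -0.0089]
tool_rot: [0.0, -0.043, 0.999, 0.0]
force: [1.4, -1.3, -1.3]
width: 0.0488
finger_force: 41.6
```

>>> drive_tool(
  commands=[
    [[0.1, 0.006, 0], [0, 0, 0], 45],
    [[0.1, 0.006, 0], [0, 0, 0], 45],
    [[0.1, 0.006, 0], [0, 0, 0], 45],
    [[0.05, 0.003, 0], [0, 0, 0], 45],
    [[0, 0, 0], [0, 0, 0], 45],
  ],
)

```text
time_s: 7.43
eef_pos: [0.5573, 0.1868, -0.0089]
tool_rot: [0.0, -0.044, 0.999, 0.0]
force: [1.8, -2.2, -1.4]
width: 0.0486
finger_force: 41.6
```

>>> drive_tool(
  commands=[
    [[0.05, 0.003, -0.03], [0, 0, 0], 45],
    [[0.05, 0.003, 0], [0, 0, 0], 45],
    [[0.04, 0.002, 0], [0, 0, 0], 45],
    [[0, 0, 0], [0, 0, 0], 45],
  ],
)

```text
time_s: 7.77
eef_pos: [0.562, 0.187, -0.0101]
tool_rot: [-0.0, -0.044, 0.999, -0.0]
force: [-3.2, -3.7, 3.3]
width: 0.0485
finger_force: 42.0
```

>>> drive_tool(
  commands=[
    [[0.05, 0.003, 0], [0, 0, 0], 45],
    [[0.03, 0.002, 0], [0, 0, 0], 45],
    [[0, 0, 0], [0, 0, 0], 45],
  ],
)

```text
time_s: 8.02
eef_pos: [0.563, 0.1871, -0.0102]
tool_rot: [-0.002, -0.044, 0.999, -0.001]
force: [-17.1, -3.3, 15.6]
width: 0.0488
finger_force: 43.3
```

The push force jumped to 17 N along the slot at the expected depth, so the board is home. I'll release, lift and move over the tongs.

>>> drive_tool(
  commands=[
    [[-0.02, 0, 0], [0, 0, 0], 60],
    [[0, 0, 0], [0, 0, 0], 65],
    [[0, 0, 0.2], [0, 0, 0], 70],
    [[0, 0, 0.7], [0, 0, 0], 85],
    [[0, 0, 0.9], [0, 0, 0], 85],
    [[-0.2, -0.5, 0.7], [0, 0, 0.2], 85],
    [[-0.4, -0.9, 0], [0, 0, 0.2], 85],
    [[-0.4, -0.9, 0], [0, 0, 0.3], 85],
    [[-0.4, -0.9, 0], [0, 0, 0], 85],
    [[-0.4, -0.9, 0], [0, 0, 0], 85],
    [[-0.4, -0.9, 0], [0, 0, 0], 85],
    [[-0.4, -0.9, 0], [0, 0, 0], 85],
    [[-0.4, -0.9, 0], [0, 0, 0], 85],
    [[-0.3, -0.7, 0], [0, 0, 0], 85],
    [[0, 0, 0], [0, 0, 0], 85],
    [[0, 0, 0], [0, 0, 0], 85],
  ],
)

```text
time_s: 9.35
eef_pos: [0.4326, -0.1142, 0.0906]
tool_rot: [0.001, -0.073, 0.997, -0.0]
force: [0.8, 0.1, -1.0]
width: 0.0853
finger_force: 0.0
```

Run:
```python
from h import *
t=grab("top","top3"); s=grab("scene","scene4")
A=cv2.resize(t["image"][150:230,205:265,::-1],(390,520),interpolation=cv2.INTER_CUBIC)
B=cv2.resize(s["image"][195:295,365:440,::-1],(390,520),interpolation=cv2.INTER_CUBIC)
cv2.imwrite("pics/c5.png",np.hstack([A,B]))
im=t["image"].astype(int); m=np.zeros(im.shape[:2],bool); m[185:225,212:265]=True
o=m&(im[:,:,0]-im[:,:,2]>45); v,u=np.where(o); print("pad",len(u),u.mean(),v.mean(),p2w(t,u.mean(),v.mean(),.01)*1000)
```

```text
pad 83 233.80722891566265 200.03614457831324 [570.47851271 187.33057665  10.        ]
```

View pics/c5.png

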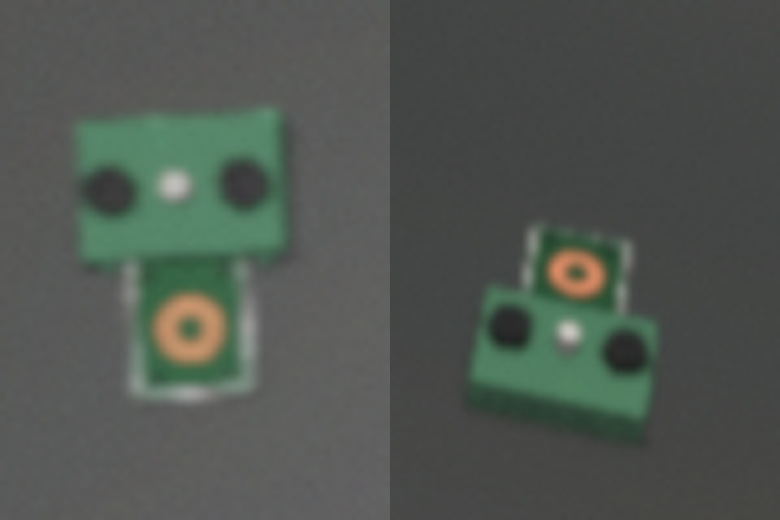

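The board is square in the slot with its pad at (570.5, 187.3) mm, 72 mm short of the estimated end stop, so it is home. Next I'll grip the tongs.

>>> drive_tool(
  commands=[
    [[0, 0.02, -0.4], [0, 0, 0], 85],
    [[0, 0, -0.7], [0, 0, 0], 85],
    [[0, 0, -0.7], [0, 0, 0], 85],
    [[0, 0, -0.4], [0, 0, 0], 85],
    [[0, 0, -0.1], [0, 0, 0], 85],
    [[0, 0, 0], [0, 0, 0], 85],
  ],
  force=40,
)

```text
time_s: 9.95
eef_pos: [0.4325, -0.1107, -0.0028]
tool_rot: [-0.001, -0.075, 0.997, 0.0]
force: [0.2, -0.2, 0.1]
width: 0.0847
finger_force: 0.0
```

>>> drive_tool(
  commands=[
    [[0, -0.03, -0.08], [0, 0, 0], 70],
    [[0, 0, 0], [0, 0, 0], 60],
    [[0, 0, 0], [0, 0, 0], 48],
    [[0, 0, 0], [0, 0, 0], 48],
    [[0, 0, 0], [0, 0, 0], 48],
    [[0, 0, 0], [0, 0, 0], 48],
  ],
)

```text
time_s: 10.45
eef_pos: [0.4339, -0.1133, -0.004]
tool_rot: [0.001, -0.074, 0.997, -0.0]
force: [0.3, -0.6, 8.5]
width: 0.0484
finger_force: 8.8
```

>>> drive_tool(
  commands=[
    [[0, 0, 0], [0, 0, 0], 64],
    [[0, 0, 0], [0, 0, 0], 64],
    [[0, 0, -0.12], [0, 0, 0], 64],
    [[0, 0, 0], [0, 0, 0], 55],
    [[0, 0, 0], [0, 0, 0], 48],
    [[0, 0, 0], [0, 0, 0], 48],
    [[0, 0, 0], [0, 0, 0], 48],
    [[0, 0, 0.2], [0, 0, 0], 48],
    [[0, 0, 0.3], [0, 0, 0], 48],
    [[0, 0, 0.3], [0, 0, 0], 48],
    [[0, 0, 0], [0, 0, 0], 48],
  ],
)

```text
time_s: 11.37
eef_pos: [0.4332, -0.1133, 0.0236]
tool_rot: [0.001, -0.074, 0.997, -0.0]
force: [1.9, -0.6, 0.6]
width: 0.0483
finger_force: 6.2
```

Run:
```python
from h import *
t=grab("top","top4"); s=grab("scene","scene5")
A=cv2.resize(t["image"][150:255,305:415,::-1],(398,380),interpolation=cv2.INTER_CUBIC)
B=cv2.resize(s["image"][145:250,215:325,::-1],(398,380),interpolation=cv2.INTER_CUBIC)
cv2.imwrite("pics/c6.png",np.hstack([A,B])); print(398/110,380/105)
```

```text
3.618181818181818 3.619047619047619
```

View pics/c6.png

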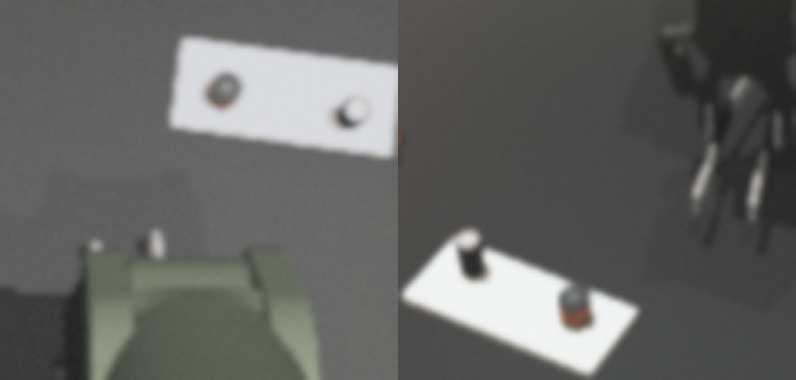

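The tongs are lifted. Their tips are at (95,242) and (156,233) in the top crop, and at (755,215) and (695,205) in the scene crop. The coil top is at (227,86) in the top crop and (574,298) in the scene crop.

Run:
```python
from h import *
t=load("top4"); s=load("scene5")
k=3.6186
T=lambda x,y:np.array([305+(x+.5)/k-.5,150+(y+.5)/k-.5]); S=lambda x,y:np.array([215+(x-398+.5)/k-.5,145+(y+.5)/k-.5])
def tri(a,b):
    def K(c): return np.array([[c["fx"],0,c["cx"]],[0,c["fy"],c["cy"]],[0,0,1.]])
    X=cv2.triangulatePoints(K(t)@t["world_to_cam"][:3],K(s)@s["world_to_cam"][:3],a[:,None],b[:,None])[:,0]; X=X[:3]/X[3]
    return (X*1000).round(1),(w2p(t,X)-a).round(1),(w2p(s,X)-b).round(1)
print("L",tri(T(95,242),S(755,213))); print("R",tri(T(156,233),S(695,203)))
print("coil top",tri(T(227,86),S(574,298)))
print("coil z=.033", p2w(t,*T(227,86),.033)*1000,p2w(s,*S(574,298),.033)*1000)
im=t["image"].astype(int)
# coil dark blob centroid in both cams, compared with projection of the cylinder's centre
for c,(u0,u1,v0,v1) in((t,(357,378,165,185)),(s,(362-0,386,215,245))):
    if c is s:(u0,u1,v0,v1)=(254,284,215,245)
    g=c["image"][v0:v1,u0:u1].astype(int).min(1+1); m=np.zeros_like(g,bool); m=g<150
    n,l,st,cc=cv2.connectedComponentsWithStats(m.astype(np.uint8)); i=1+np.argmax(st[1:,4]); print(st[i],cc[i]+[u0,v0], (p2w(c,*(cc[i]+[u0,v0]),.0205)*1000).round(1))
th=np.radians(8.4); print("nominal tip",np.array([433.2,-113.3])+77*np.array([np.cos(th),np.sin(th)]))
```

```text
L (array([522.2, -76.3,  44.5]), array([-0.4,  0.1]), array([-0.5, -0. ]))
R (array([ 529. , -122. ,   46.7]), array([ 0., -0.]), array([0., 0.]))
coil top (array([ 641. , -176.5,   33.6]), array([-0.2,  0.1]), array([-0.3, -0. ]))
coil z=.033 [ 641.27141354 -177.07923622   33.        ] [ 640.3981183  -176.03149724   33.        ]
[ 5  6  9  9 64] [366.140625 174.828125] [ 639.7 -175.2   20.5]
[  0   0  30  30 505] [271.62178218 225.84752475] [ 619.1 -161.9   20.5]
nominal tip [ 509.37396964 -102.0516068 ]
```

>>> drive_tool(
  commands=[
    [[0.2, -0.25, 0], [0, 0, 0], 48],
    [[0.4, -0.5, 0], [0, 0, 0], 48],
    [[0.4, -0.5, 0], [0, 0, 0], 48],
    [[0.4, -0.5, -0.1], [0, 0, 0], 48],
    [[0.25, -0.35, -0.2], [0, 0, 0], 48],
    [[0, 0, -0.14], [0, 0, 0], 48],
    [[0, 0, 0], [0, 0, 0], 48],
    [[0, 0, 0], [0, 0, 0], 48],
  ],
)

```text
time_s: 12.13
eef_pos: [0.4976, -0.1964, 0.0035]
tool_rot: [-0.001, -0.074, 0.997, 0.0]
force: [-0.0, 1.1, -0.2]
width: 0.048
finger_force: 6.2
```

>>> drive_tool(
  commands=[
    [[0, 0, 0.06], [0, 0, 0], 48],
    [[0.2, 0.027, 0], [0, 0, 0], 48],
    [[0.3, 0.04, 0], [0, 0, 0], 48],
    [[0.3, 0.04, 0], [0, 0, 0], 48],
    [[0.3, 0.04, 0], [0, 0, 0], 48],
    [[0.3, 0.04, 0], [0, 0, 0], 48],
    [[0.2, 0.027, 0], [0, 0, 0], 48],
    [[0.07, 0.01, 0], [0, 0, 0], 48],
    [[0, 0, 0], [0, 0, 0], 48],
    [[0, 0, 0], [0, 0, 0], 48],
  ],
)

```text
time_s: 12.97
eef_pos: [0.5649, -0.1881, 0.0067]
tool_rot: [-0.0, -0.074, 0.997, -0.0]
force: [-0.4, -0.9, -0.1]
width: 0.0481
finger_force: 6.2
```

Run:
```python
from h import *
t=grab("top","top5"); s=grab("scene","scene6")
A=cv2.resize(t["image"][150:215,335:400,::-1],(400,400),interpolation=cv2.INTER_CUBIC)
B=cv2.resize(s["image"][185:250,230:295,::-1],(400,400),interpolation=cv2.INTER_CUBIC)
cv2.imwrite("pics/c7.png",np.hstack([A,B]))
```

```text
(no output)
```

View pics/c7.png

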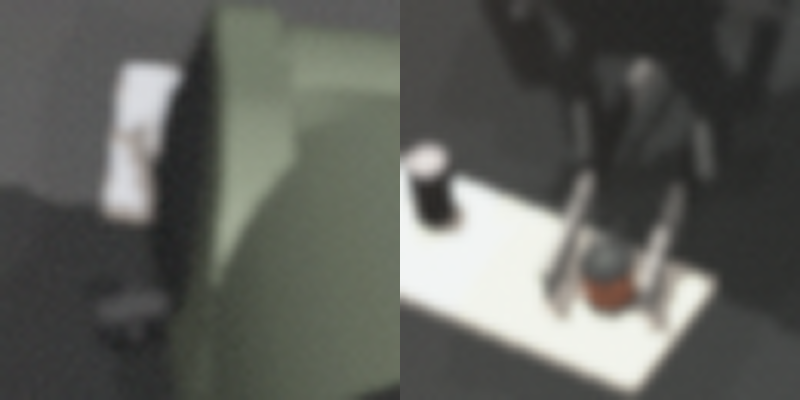

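The coil sits centred between the jaws: they are at x≈560 and 655 in the scene crop, and the coil is at 608. I'll close and lift.

>>> drive_tool(
  commands=[
    [[0, 0, 0], [0, 0, 0], 44],
    [[0, 0, 0], [0, 0, 0], 38],
    [[0, 0, 0], [0, 0, 0], 30],
    [[0, 0, 0], [0, 0, 0], 30],
    [[0, 0, 0], [0, 0, 0], 30],
  ],
  force=40,
)

```text
time_s: 13.48
eef_pos: [0.5652, -0.1883, 0.0067]
tool_rot: [-0.0, -0.074, 0.997, -0.0]
force: [-1.6, -1.3, 1.7]
width: 0.0384
finger_force: 41.2
```

>>> drive_tool(
  commands=[
    [[0, 0, 0.15], [0, 0, 0], 30],
    [[0, 0, 0.3], [0, 0, 0], 30],
    [[0, 0, 0.4], [0, 0, 0], 30],
    [[-0.2, 0.1, 0.3], [0, 0, 0], 30],
    [[-0.3, 0.3, 0], [0, 0, 0], 30],
    [[-0.3, 0.5, 0], [0, 0, 0], 30],
    [[-0.3, 0.6, 0], [0, 0, 0], 30],
    [[-0.3, 0.7, 0], [0, 0, 0], 30],
    [[-0.2, 0.7, 0], [0, 0, 0], 30],
    [[-0.1, 0.7, 0], [0, 0, 0], 30],
    [[0, 0.7, 0], [0, 0, 0], 30],
    [[0, 0.7, 0], [0, 0, 0], 30],
    [[0, 0.7, 0], [0, 0, 0], 30],
    [[0, 0.7, 0], [0, 0, 0], 30],
    [[0, 0.7, 0], [0, 0, 0], 30],
    [[0, 0.6, 0], [0, 0, 0], 30],
    [[0, 0.5, 0], [0, 0, 0], 30],
    [[0, 0.4, 0], [0, 0, 0], 30],
    [[0, 0.3, 0], [0, 0, 0], 30],
    [[0, 0.15, 0], [0, 0, 0], 30],
  ],
)

```text
time_s: 15.15
eef_pos: [0.4975, 0.1757, 0.0534]
tool_rot: [0.0, -0.075, 0.997, 0.0]
force: [0.7, 0.7, -2.1]
width: 0.0387
finger_force: 40.9
```

>>> drive_tool(
  commands=[
    [[0, 0, 0], [0, 0, 0], 30],
    [[0, 0, 0], [0, 0, 0], 30],
    [[0, 0, 0], [0, 0, 0], 30],
  ],
)

```text
time_s: 15.4
eef_pos: [0.4975, 0.1726, 0.0528]
tool_rot: [-0.0, -0.074, 0.997, -0.0]
force: [-0.8, -0.1, -2.2]
width: 0.0382
finger_force: 40.9
```

Run:
```python
from h import *
t=grab("top","top6"); s=grab("scene","scene7")
A=cv2.resize(t["image"][160:225,200:265,::-1],(400,400),interpolation=cv2.INTER_CUBIC)
u0,v0=360,190
B=cv2.resize(s["image"][v0:v0+80,u0:u0+80,::-1],(400,400),interpolation=cv2.INTER_CUBIC)
pad=np.array([.5705,.1873,.01])
for h,c in((0,(255,0,255)),(.044,(255,255,0)),(.069,(0,255,255))):
    p=(w2p(s,pad+[0,0,h])-[u0,v0]+.5)*5; cv2.circle(B,tuple(map(int,p)),3,c,-1)
    q=(w2p(t,pad+[0,0,h])-[200,160]+.5)*400/65; cv2.circle(A,tuple(map(int,q)),3,c,-1)
cv2.imwrite("pics/c8.png",np.hstack([A,B]))
```

```text
(no output)
```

View pics/c8.png

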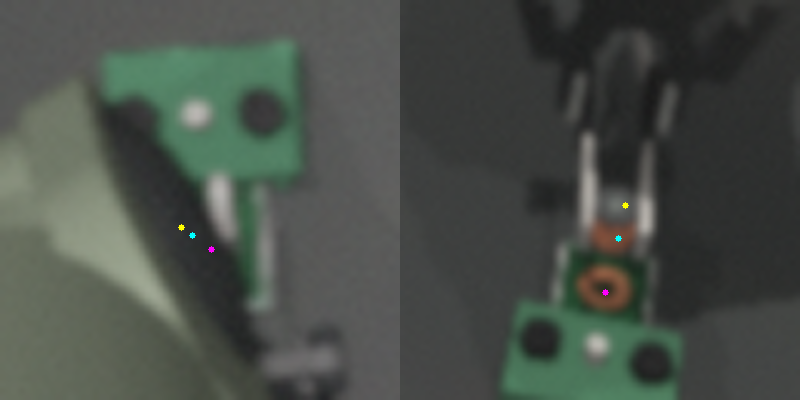

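The scene crop shows the coil upright in the jaws at (613,225), with the expected column (dots) about 9 px to the right. That agrees with the TCP being 2–3 mm short of its target. I'll nudge it and check the pose.

>>> drive_tool(
  commands=[
    [[-0.06, 0.07, 0], [0, 0, 0], 30],
    [[0, 0, 0], [0, 0, 0], 30],
    [[0, 0, 0], [0, 0, 0], 30],
    [[0, 0, 0], [0, 0, 0], 30],
  ],
)

```text
time_s: 15.83
eef_pos: [0.495, 0.1766, 0.0527]
tool_rot: [0.0, -0.074, 0.997, -0.0]
force: [-0.2, 1.2, -1.3]
width: 0.0387
finger_force: 40.9
```

Run:
```python
from h import *
from plant import ctrl
s=grab("scene","scene8"); im=s["image"].astype(int)
u0,v0,u1,v1=396-5,222,412,246
o=(im[:,:,0]-im[:,:,2]>25)
m=np.zeros_like(o); m[228:242,472//5+300-10:425]=o[228:242,472//5+300-10:425]
v,u=np.where(m); print(len(u),u.mean(),v.mean(),"rows",v.min(),v.max())
pad=np.array([.5705,.1873,.01]); print("coil mid exp",w2p(s,pad+[0,0,.0565]),"pad",w2p(s,pad))
print(ctrl.get_state()["eef_pos"])
```

```text
44 403.70454545454544 236.63636363636363 rows 234 239
coil mid exp [403.87437615 233.9370776 ] pad [400.58316217 247.98328901]
[0.4950173  0.17662922 0.05269985]
```

```bash
python3 -c "
from plant import ctrl
print(ctrl.sign_off())"
```

```text
the job is handed in; nothing more can be done
None
```

The job is handed in: the board measured fully home in the slot, and the tongs hold the coil upright and centred over the pad, its underside about 4.5 cm and its middle about 5.5 cm above it, after 16 s of robot time.

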